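# Snap a laser tube into its spring clips against the sprung contact

## Task

Take the laser tube off its V-block stand and snap it sideways, straight down, into both spring clips of the aluminium holder, fully home, with its thin nose pushing the sprung brass contact plate about half-way in. It is a delicate tube: press no harder than it takes to snap it home, never drive the contact plate to the end of its travel, and leave the other things on the bench where they are. Let go of the tube at the end.

Things in the scene. Friction and masses are not known exactly. Their poses are not given: they have to be found in the camera images.
- tube_center (a point): Laser tube: a plain aluminium cylinder 24 in diameter and 130 long with black rings at both ends, lying level, 0.11 to 0.22 kg. At one end only a thin steel nose, 12 in diameter, sticks out 8 along the axis. This point is the middle of the 130 cylinder on its axis; x points along the axis towards the nose. At the start the tube lies with its axis 40 above the bench in the stand.
- tube_nose (a point): Tip of the tube's nose, 73 from the tube's middle along its axis.
- seat (a point): Holder: aluminium base plate 205 x 50 x 10 (77 back, 128 forward of this point), screwed down, with two equal C-shaped spring clips open upwards, 92 apart centre to centre. This point is midway between them on the axis of a fully seated tube, 40 above the bench; x along that axis towards the contact plate, z up. Between the clips 80 are free, with only the base plate below.
- clip_a (a point): Clip farther from the contact plate, on the seated tube's axis, 46 from the seat point; the other clip (clip_b) lies opposite. Each clip is 12 wide along the axis and has two sprung steel jaws with flared lips, up to 21 above the axis and about 47 apart at the top. A tube coming down on centre first touches the jaws with its axis about 16 above the seat.
- clip_b (a point): Clip nearer the contact plate. Pressing the tube into both clips takes about 12 to 22 N in all, most with the axis 16 to 10 above the seat; then it snaps down on a hard floor at the seat. Once in, sliding it along its axis takes about 5 to 15 N. Pushing it down with more than about 35 N would damage it.
- contact (a joint): Sprung brass plate, upright, 30 wide, 16 to 72 above the bench, facing the clips: the nose can meet it above the clips too. Slides along the seat's x: 0 relaxed, 0.008 end of travel; 0.6 N at first, 3 N half-way, 5.4 N at the end. The black block behind it is clamped anywhere in a 16 mm span: the relaxed face stands 61 to 77 from the seat point along x. Find it by feel or sight.
- stand: Black stand with two V blocks 92 apart, 14 wide, 150 long base; origin on the bench under its middle; x along the tube it holds. The tube's middle may lie up to 8 off the stand's middle along the axis. The V blocks reach up to 40 above the bench; the base between them is 10 high.
- driver: Bystander: screwdriver with a black handle, 150 long and up to about 30 wide, lying on the bench; origin on the bench under its middle
- lens_post: Bystander: round lens on a black post on a 60 x 50 base, 112 tall, standing; origin under the base
- meter: Bystander: grey hand-held meter with keys and a dark window, 85 x 170 x 32, lying; origin under its middle
- optic_case: Bystander: clear plastic case 44 x 44 x 24, lying; origin under its middle
- beam_block: Bystander: black L-shaped beam block, base 50 x 60, wall 70 tall; origin under the base
- screw_jar: Bystander: small clear jar with black lid, 44 across and 55 tall; origin under it
- bare_post: Bystander: bare steel post 13 across and 75 tall, standing upright; origin under it
There are look-alikes about, which are no part of the job. Leave any green or orange look-alike of the part that bears tube_center alone.

How it is judged:
By the outcome, as a careful person would: the job done as asked, in the order asked, and still so for the second after the job is handed in, with the robot touching nothing.
It also fails if it takes over 48 s, if anything falls off the work surface, if the arm or the gripper's body presses on something with over 40 N, if the wrist force passes 120 N, or if a joint passes its speed limit or range.

## Robot

A 6-joint arm with a two-finger parallel gripper is mounted at the origin on the work surface. World frame = base frame: x ahead of the robot, y to its left, z up, the work surface at z = 0. Lengths are in m, angles in rad, forces in N, time in s.
With the tool pointing down it reaches from about 0.225 to 0.875 m from the base axis. Payload 3.4 kg.
Tool frame: the origin (TCP) lies at the very end of the fingers, on their centre line; the grasp point (between the pads) lies 19 mm behind it (r.grip_depth is the distance from the TCP to the grasp point, in m); z points along the fingers, y is the direction in which the jaws open and shut (so a half turn about z gives the same grasp; the last joint's range is limited). The gripper opens to 85 mm and grips with 20 to 120 N. Pads are 22 mm wide; open, the fingers measure 114 mm over their backs; the gripper's body (76 mm by 85 mm) begins 54 mm behind the grasp point. The pads swing forward as they close: fully open they stand 13 mm farther back than shut.
Start: joints at [-1.365, 0.276, 1.505, -0, 1.361, -0.121], TCP at [0.185, -0.545, 0.231] pointing down, gripper open.
Joint ranges: [-2.89, 2.89], [-0.75, 2.08], [0.22, 2.7], [-1.18, 4.32], [0.11, 2.71], [-2.7, 2.7]. Speed limits (rad/s): [2.57, 2.57, 3.14, 3.14, 3.14, 3.14].

## Interface

Orientations are given as a unit quaternion [x, y, z, w].
In Python, from station import r gives the robot as it stands.
- The arm moves only by the shell command python3 -m creep 'ROWS' [FORCE]. ROWS is JSON, a list that holds one entry, the list of rows, each a list of 5 numbers: the shift along the tool's x, y, z in m, then the turn about the tool's z in degrees, then the opening, from 0 (shut) to 1 (fully open). In form: [[[dx, dy, dz, roll, gripper], ...]]. A call has exactly 5 rows; each row is the pose to reach, as a shift and turn from the pose commanded when the call began, along the tool's axes at that moment; what a row does not reach only later rows make up. A row lasts 1/8 s, in which the tool goes at most 62.5 mm and 10.7 degrees, less where a joint would pass 70% of its speed; a pose out of reach is approached as far as the arm can. A call with a gripper value outside its range is refused whole. The fingers move at their own pace and stop on an object; FORCE is the grip in N (left out, the last holds). Time passes only in rows, so rows that repeat a pose let the fingers close, or fill a call up. It gives the time, the measured TCP pose, the force and the opening at its end, in the units of the state.
- r.sense(): the state, without advancing time (a new reading comes with each control period).
- r.snapshot(name): name is "side" or "top" or "wrist"; returns the picture (400x640x3 uint8, red, green, blue); there is no depth.
- r.calibration(name): a dict with "fx", "fy", "cx", "cy" (pixels), "cam_to_world" (4x4, takes a point from camera to world coordinates); the wrist camera has in their place "mount" (4x4, takes a point from camera to tool coordinates, whose origin is the TCP and whose axes are the flange's). Camera axes: x right, y up, looking along -z (the intrinsics and any distortion apply to the point x, -y, -z); pixel columns grow to the right and rows downward; lengths in m; the calibration is good to about 2 mm. The wrist camera is an equidistant fisheye: a pixel r from the principal point sees the ray r / f radians off the axis. A picture is of the moment at which its call begins: read the wrist's pose just before it. calibration takes no time and is no camera call.
- r.sign_off(): hands the job in, once; it reports no verdict.
The state is a dict: "t": time; "joint_pos": joint angles; "qvel": joint speeds; "tau": joint torques, N m; "eef_pos": TCP position; "tool_rot": TCP orientation; "contact_force": force on the tool from outside, world axes, zero at the start; "moment": the same for the moment, N m; "width": finger opening in m.
Only numpy, scipy, OpenCV 4.12 (cv2) and the standard library are available. Lean on these libraries where they do the work, as an engineer would, in place of code of your own. Each camera call takes 0.05 s, during which the arm holds its last target.

## Working session

There is one attempt and no reset: what is moved stays moved. The work goes in short steps, Python scripts to look and compute and a shell command to move; the robot and the scene stay as the last step left them, time stands still between calls to the robot, and variables do not carry over. Pictures are saved under pics/ and viewed, and the job is handed in when it is done.

```bash
ls; mkdir -p pics
python3 - <<'E'
from station import r
import cv2,numpy as np
print(r.sense(), r.grip_depth)
for n in ("side","top","wrist"):
    im=r.snapshot(n); cv2.imwrite(f"pics/{n}0.png",im[...,::-1])
    c=r.calibration(n); print(n,{k:(np.round(v,4).tolist()) for k,v in c.items()})
E
```

```text
pics
{'t': 0.0, 'joint_pos': array([-1.36501518e+00,  2.76618133e-01,  1.50614405e+00,  8.46164520e-06,
        1.36070404e+00, -1.21002971e-01]), 'qvel': array([ 0.00092994, -0.00115114, -0.00031415,  0.00128761,  0.00056663,
       -0.00047021]), 'tau': array([-6.06901631e-04, -4.16780734e+01, -2.45806414e+01, -5.83428209e-05,
        1.08449988e-02,  6.20628924e-06]), 'eef_pos': array([ 0.18446082, -0.54404623,  0.23042218]), 'tool_rot': array([ 9.86680900e-01,  1.62665069e-01, -3.55641912e-05, -9.36115794e-04]), 'contact_force': array([ 0.4733176 ,  0.49578033, -0.08894021]), 'moment': array([ 0.00475621, -0.00044927, -0.01532079]), 'width': 0.08538630269337359} 0.0187
side {'fx': 412.8574, 'fy': 412.8574, 'cx': 311.3764, 'cy': 205.7059, 'cam_to_world': [[0.9991, 0.0301, -0.0294, 0.533], [-0.041, 0.5441, -0.838, -0.8493], [-0.0092, 0.8385, 0.5448, 0.652], [0.0, 0.0, 0.0, 1.0]]}
top {'fx': 459.704, 'fy': 459.704, 'cx': 326.2853, 'cy': 199.8826, 'cam_to_world': [[0.0158, 0.9971, -0.0747, 0.4879], [-0.9998, 0.015, -0.0107, 0.0119], [-0.0096, 0.0748, 0.9972, 1.2712], [0.0, 0.0, 0.0, 1.0]]}
wrist {'fx': 309.7069, 'fy': 309.7069, 'cx': 312.6558, 'cy': 201.0526, 'mount': [[-0.0, 0.952, 0.3061, 0.0778], [1.0, 0.0007, -0.0021, 0.0004], [-0.0022, 0.3061, -0.952, -0.1424], [0.0, 0.0, 0.0, 1.0]]}
```

View pics/side0.png

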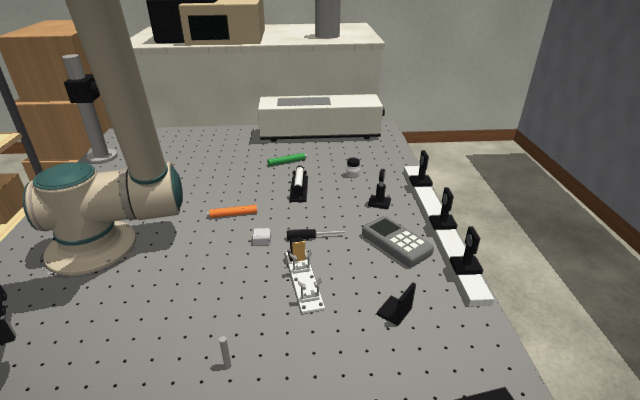

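View pics/top0.png

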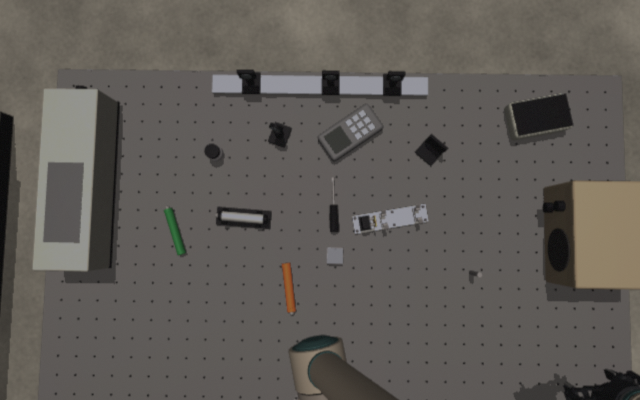

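View pics/wrist0.png

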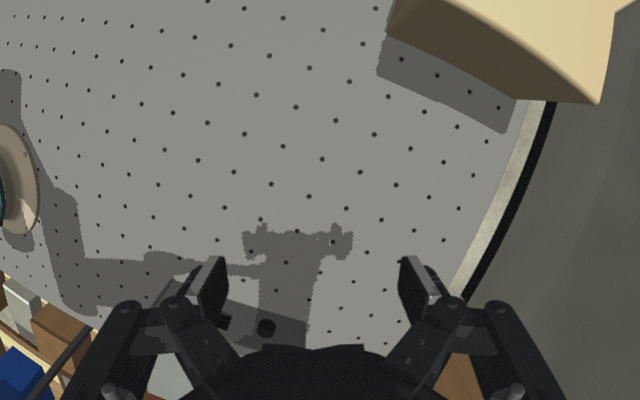

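Run:
```python
import cv2
a=cv2.imread("pics/top0.png")
cv2.imwrite("pics/z1.png",cv2.resize(a[195:240,205:285],None,fx=9,fy=9,interpolation=cv2.INTER_CUBIC))
cv2.imwrite("pics/z2.png",cv2.resize(a[190:250,340:440],None,fx=8,fy=8,interpolation=cv2.INTER_CUBIC))
b=cv2.imread("pics/side0.png")
cv2.imwrite("pics/z3.png",cv2.resize(b[155:320,255:355],None,fx=3.5,fy=3.5,interpolation=cv2.INTER_CUBIC))
```

```text
(no output)
```

View pics/z1.png

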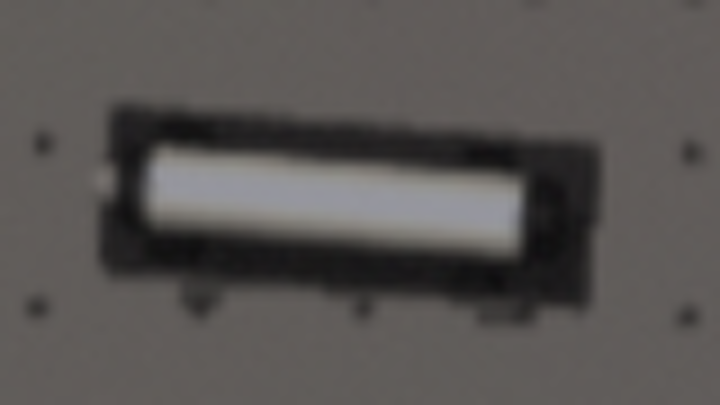

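View pics/z2.png

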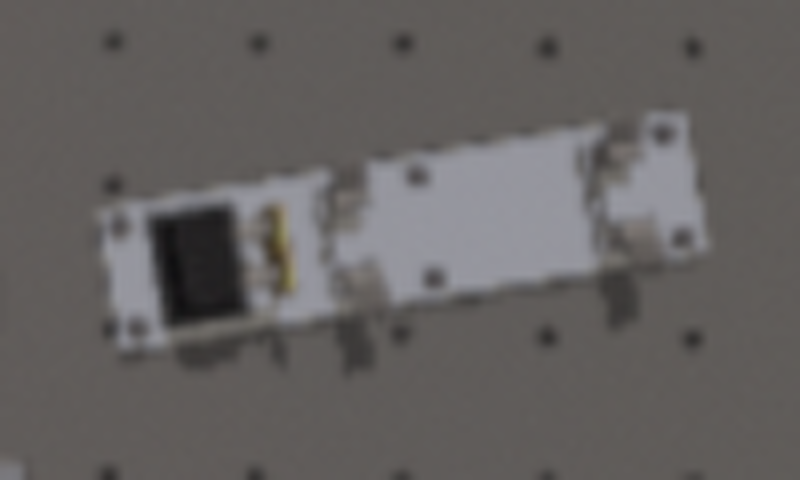

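View pics/z3.png

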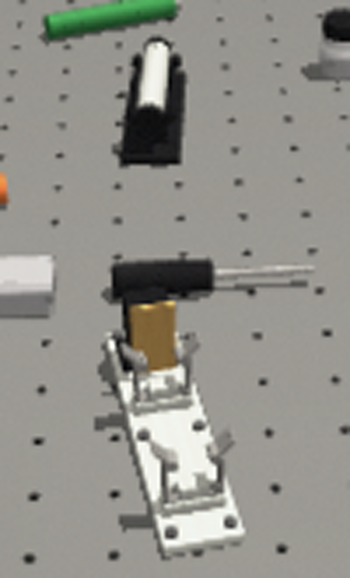

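```bash
cat > h.py <<'E'
import numpy as np, cv2
from station import r
from scipy.spatial.transform import Rotation as R
def ray(name,uv,pose=None):
    c=r.calibration(name); u,v=uv
    a=(u-c["cx"])/c["fx"]; b=(v-c["cy"])/c["fy"]
    if name=="wrist":
        rr=np.hypot(a,b); s=np.sinc(rr/np.pi) if rr>0 else 1
        d=np.array([a*s,-b*s,-np.cos(rr)])
        p,q=pose; T=np.eye(4); T[:3,:3]=R.from_quat(q).as_matrix(); T[:3,3]=p
        M=T@c["mount"]
    else:
        d=np.array([a,-b,-1.]); M=c["cam_to_world"]
    M=np.asarray(M); return M[:3,3],M[:3,:3]@d
def plane(name,uv,z,pose=None):
    o,d=ray(name,uv,pose); return o+d*(z-o[2])/d[2]
def proj(P,pose):
    c=r.calibration("wrist"); p,q=pose; T=np.eye(4); T[:3,:3]=R.from_quat(q).as_matrix(); T[:3,3]=p
    M=np.linalg.inv(T@np.asarray(c["mount"])); x=M[:3,:3]@np.asarray(P)+M[:3,3]
    th=np.arctan2(np.hypot(x[0],x[1]),-x[2]); h=np.hypot(x[0],x[1])
    return c["cx"]+c["fx"]*th*x[0]/h, c["cy"]-c["fy"]*th*x[1]/h
E
python3 - <<'E'
from h import *
a=cv2.imread("pics/top0.png")
hsv=cv2.cvtColor(a,cv2.COLOR_BGR2HSV)
m=((a.min(2)>115)).astype(np.uint8)
def comp(x0,y0,x1,y1):
    s=np.zeros_like(m); s[y0:y1,x0:x1]=m[y0:y1,x0:x1]
    c=max(cv2.findContours(s,0,2)[0],key=cv2.contourArea); return cv2.minAreaRect(c),c
print(comp(205,195,285,240)[0]); print(comp(340,190,440,250)[0])
f=lambda z,x,y,k,ox,oy:(ox+(x+.5)/k-.5,oy+(y+.5)/k-.5)
P=lambda x,y,z:np.round(plane("top",f(0,x,y,9,205,195),z)*1000,1)
print("tube bright ends",P(148,187,.047),P(522,214,.047)," nose",P(98,182,.04))
print("stand corners",[P(*q,.01) for q in((113,105),(600,145),(583,305),(103,272))])
Q=lambda x,y,z:np.round(plane("top",f(0,x,y,8,340,190),z)*1000,1)
print("holder corners",[Q(*q,.01) for q in((97,210),(688,112),(708,245),(120,350))])
print("brass top ends",Q(277,207,.072),Q(293,290,.072))
E
```

```text
((241.90057373046875, 216.6435546875), (40.28276824951172, 6.410590648651123), 4.969740867614746)
((389.9459533691406, 218.17568969726562), (17.755088806152344, 74.47274017333984), 80.53767395019531)
tube bright ends [533.9 305.5  47. ] [527.7 194.2  47. ]  nose [535.5 322.2  40. ]
stand corners [array([560.3, 325.9,  10. ]), array([550.3, 176.4,  10. ]), array([501.4, 180.4,  10. ]), array([509.2, 327.3,  10. ])]
holder corners [array([539.6, -44.9,  10. ]), array([ 576.3, -247.1,   10. ]), array([ 530.8, -253.9,   10. ]), array([491.8, -53.3,  10. ])]
brass top ends [ 538.9 -100.7   72. ] [ 512.  -106.1   72. ]
```

```bash
python3 -m creep '[[[0.05,-0.026,0,-10,1],[0.1,-0.052,0,-20,1],[0.15,-0.078,0,-30,1],[0.2,-0.104,0,-40,1],[0.25,-0.13,0,-50,1]]]' 40
cat >> h.py <<'E'
def delta(P,yaw):
    """from the measured pose to TCP P (m) with tool x at yaw deg: print shifts in tool axes (mm), roll"""
    s=r.sense(); M=R.from_quat(s["tool_rot"]).as_matrix()
    d=M.T@(np.asarray(P)-s["eef_pos"]); y=np.degrees(np.arctan2(M[1,0],M[0,0]))
    print("t",round(s["t"],2),"pos",np.round(s["eef_pos"]*1000,1),"yaw",round(y,2),"tilt",np.round(M[:,2],3),"d(mm)",np.round(d*1000,1),"roll",round((y-yaw+180)%360-180,2),"F",np.round(s["contact_force"],2),"w",round(s["width"]*1000,1))
E
python3 -c "
from h import *
delta([.539,-.175,.2],100.6)"
```

```text
t: 0.78
eef_pos: [0.3806, -0.3397, 0.2312]
tool_rot: [0.824, 0.567, 0.0, 0.0]
contact_force: [1.7, -0.4, -0.3]
width: 0.0852
t 0.78 pos [ 380.6 -339.7  231.2] yaw 69.04 tilt [ 0. -0. -1.] d(mm) [210.5  89.   31.2] roll -31.56 F [ 1.73 -0.39 -0.27] w 85.2
```

```bash
python3 -m creep '[[[0.055,0.023,0.008,-10,1],[0.11,0.046,0.016,-20,1],[0.165,0.069,0.024,-30,1],[0.21,0.089,0.031,-32,1],[0.21,0.089,0.031,-32,1]]]'
python3 -c "
from h import *
s=r.sense();im=r.snapshot('wrist');cv2.imwrite('pics/w1.png',im[...,::-1]);np.savez('w1.npz',p=s['eef_pos'],q=s['tool_rot'])
delta([.539,-.175,.2],100.6)"
```

```text
t: 1.4
eef_pos: [0.5403, -0.175, 0.1991]
tool_rot: [0.636, 0.772, 0.0, -0.001]
contact_force: [-0.1, -0.7, -0.7]
width: 0.085
t 1.45 pos [ 539.  -176.6  199.5] yaw 100.89 tilt [-0.002  0.    -1.   ] d(mm) [ 1.6  0.3 -0.5] roll 0.29 F [-0.14  0.56  0.24] w 85.4
```

View pics/w1.png

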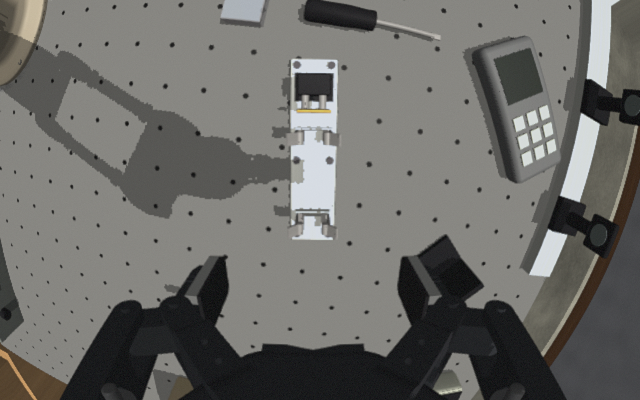

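Run:
```python
import cv2
a=cv2.imread("pics/w1.png")
cv2.imwrite("pics/z4.png",cv2.resize(a[50:250,265:360],None,fx=4,fy=3,interpolation=cv2.INTER_CUBIC))
cv2.imwrite("pics/z5.png",cv2.resize(a[50:150,280:350],None,fx=6,fy=6,interpolation=cv2.INTER_CUBIC))
```

```text
(no output)
```

View pics/z4.png

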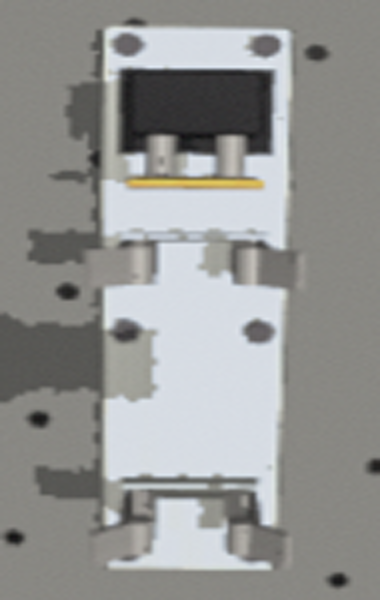

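View pics/z5.png

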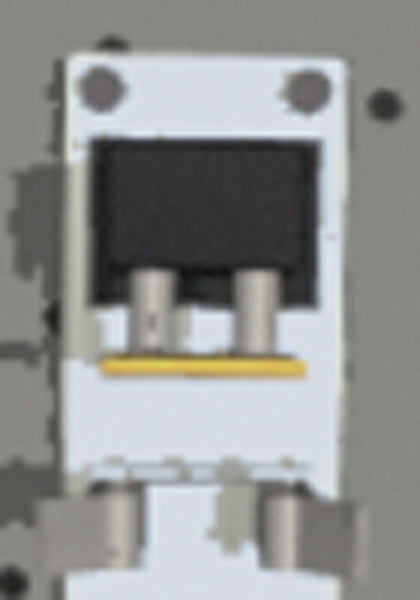

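Run:
```python
from h import *
d=np.load('w1.npz'); pose=(d['p'],d['q'])
f=lambda x,y:(265+(x+.5)/4-.5,50+(y+.5)/3-.5)
P=lambda x,y,z:plane("wrist",f(x,y),z,pose)*1000
c=[P(104,28,.01),P(291,30,.01),P(272,569,.01),P(106,569,.01)]
for q in c: print(np.round(q,1))
ux=(c[0]+c[1]-c[2]-c[3])[:2]/2; L=np.linalg.norm(ux); a=np.degrees(np.arctan2(ux[1],ux[0])); print("len",L,"ang",a, "w",np.linalg.norm(c[0]-c[1]),np.linalg.norm(c[2]-c[3]))
for i,j in((3,0),(2,1)):
    e=c[j]-c[i]; print(np.degrees(np.arctan2(e[1],e[0])))
u=ux/L; n=np.array([-u[1],u[0]])
seat=(sum(c)/4)[:2]-25.5*u; print("seat",seat)
l={"b":(P(87,267,.061),P(302,270,.061)),"a":(P(95,547,.061),P(290,550,.061))}
for k,(p,q) in l.items(): print(k,np.linalg.norm(p-q),[round(((p+q)[:2]/2-seat)@w,1) for w in(u,n)])
g=lambda x,y:(280+(x+.5)/6-.5,50+(y+.5)/6-.5)
b=[plane("wrist",g(*q),.072,pose)[:2]*1000 for q in((100,376),(305,377))]
print("brass",[(round((q-seat)@u,1),round((q-seat)@n,1)) for q in b])
```

```text
[492.8 -54.7  10. ]
[541. -46.  10.]
[ 577.4 -245.8   10. ]
[ 529.4 -255.1   10. ]
len 203.35862925186132 ang 100.33343104081587 w 48.95761135736203 48.966428724586606
100.33267084027463
100.33419384555332
seat [ 539.71939888 -175.50023977]
b 48.82329367240002 [np.float64(46.7), np.float64(-0.1)]
a 48.274042266563484 [np.float64(-45.0), np.float64(-0.7)]
brass [(np.float64(71.3), np.float64(14.8)), (np.float64(71.5), np.float64(-14.5))]
```

```bash
python3 -m creep '[[[0.06,0.01,0,3,1],[0.12,0.02,0,6,1],[0.18,0.03,0,9,1],[0.24,0.04,0,12,1],[0.3,0.05,0,14,1]]]'
python3 -c "
from h import *
delta([.531,.2495,.2],86.8)"
```

```text
t: 2.08
eef_pos: [0.5317, 0.1262, 0.2007]
tool_rot: [0.728, 0.685, -0.0, 0.001]
contact_force: [1.0, -0.7, 0.4]
width: 0.0853
t 2.08 pos [531.7 126.2 200.7] yaw 86.51 tilt [ 0.001 -0.001 -1.   ] d(mm) [123.   -8.2   0.6] roll -0.29 F [ 0.95 -0.68  0.39] w 85.3
```

```bash
python3 -m creep '[[[0.05,-0.003,0,0,1],[0.1,-0.006,0,0,1],[0.122,-0.008,0,0,1],[0.122,-0.008,0,0,1],[0.122,-0.008,0,0,1]]]'
python3 -c "
from h import *
s=r.sense();im=r.snapshot('wrist');cv2.imwrite('pics/w2.png',im[...,::-1]);np.savez('w2.npz',p=s['eef_pos'],q=s['tool_rot'])
a=im[40:260,255:375,::-1];cv2.imwrite('pics/z6.png',cv2.resize(a,None,fx=4,fy=2.7,interpolation=cv2.INTER_CUBIC))
delta([.531,.2495,.2],86.8)"
```

```text
t: 2.7
eef_pos: [0.5311, 0.2465, 0.2002]
tool_rot: [0.728, 0.686, -0.001, 0.0]
contact_force: [0.4, 0.4, 0.1]
width: 0.0857
t 2.75 pos [531.2 246.5 200.3] yaw 86.61 tilt [-0.    -0.001 -1.   ] d(mm) [ 3.  -0.4  0.3] roll -0.19 F [ 0.16 -0.45  0.48] w 85.5
```

View pics/w2.png

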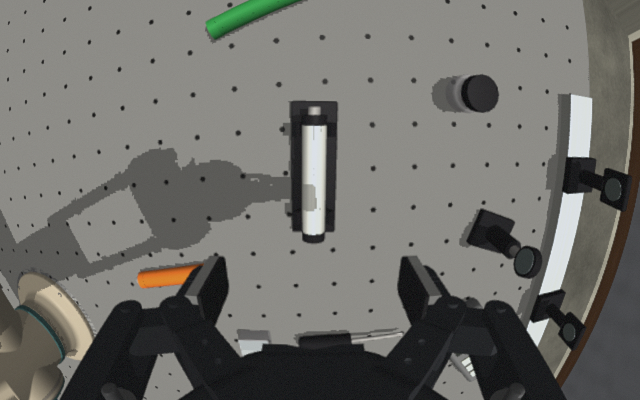

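View pics/z6.png

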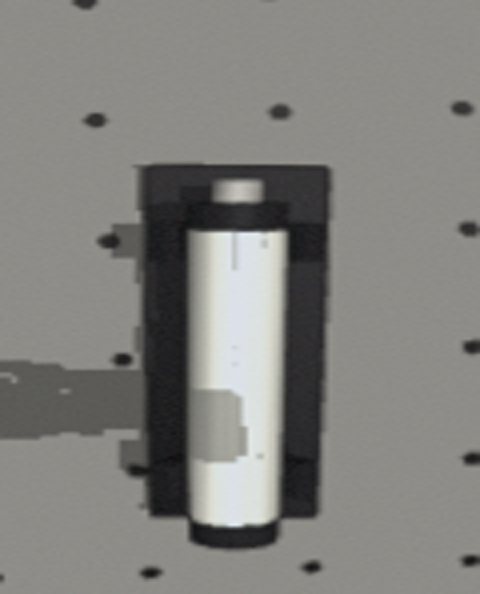

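Run:
```python
from h import *
d=np.load('w2.npz'); pose=(d['p'],d['q'])
f=lambda x,y:(255+(x+.5)/4-.5,40+(y+.5)/2.7-.5)
P=lambda x,y,z:plane("wrist",f(x,y),z,pose)[:2]*1000
tip=P(238,180,.045); fr=P(238,201,.051); bk=P(234,547,.052)
# axis from side silhouette midpoints (approx axis height+)
e1=(P(187,240,.043)+P(289,240,.043))/2; e2=(P(189,510,.043)+P(280,510,.043))/2
print(tip,fr,bk,e1,e2, np.linalg.norm(P(187,240,.043)-P(289,240,.043)),np.linalg.norm(P(189,510,.043)-P(280,510,.043)))
for a,b in((e2,e1),(bk,fr),(bk,tip)): v=a-b; print(np.linalg.norm(v),np.degrees(np.arctan2(-v[1],-v[0])))
print("centre",(fr+bk)/2)
```

```text
[536.76414325 321.7591027 ] [536.31100473 314.49981752] [527.83479775 185.13387252] [535.52898531 300.26919622] [528.65992213 196.75199511] 24.534104064126634 23.905824604994443
103.74485507554259 86.20360489699088
129.64333307358208 86.2512723056543
136.91671459337158 86.26066705430324
centre [532.07290124 249.81684502]
```

```bash
python3 -m creep '[[[0.003,0.001,0.04,0.4,1],[0.003,0.001,0.09,0.4,1],[0.003,0.001,0.13,0.4,1],[0.003,0.001,0.16,0.4,1],[0.003,0.001,0.16,0.4,1]]]'
python3 -c "
from h import *
delta([.5321,.2498,.0213],86.25)"
```

```text
t: 3.38
eef_pos: [0.5305, 0.2492, 0.0382]
tool_rot: [0.73, 0.683, -0.003, -0.001]
contact_force: [-0.2, 0.3, -0.0]
width: 0.0858
t 3.38 pos [530.5 249.2  38.2] yaw 86.22 tilt [-0.005 -0.002 -1.   ] d(mm) [ 0.7  1.6 16.9] roll -0.03 F [-0.23  0.33 -0.02] w 85.8
```

```bash
python3 -m creep '[[[0.0005,0.0008,0.019,0,1],[0.0005,0.0008,0.019,0,1],[0.0005,0.0008,0.019,0,0.35],[0.0005,0.0008,0.019,0,0.35],[0.0005,0.0008,0.019,0,0.35]]]' 50
python3 -c "
from h import *
for i in range(3): delta([.5321,.2498,.0213],86.25)"
```

```text
t: 4.0
eef_pos: [0.5334, 0.252, 0.022]
tool_rot: [0.729, 0.684, 0.001, 0.0]
contact_force: [-0.1, -0.2, 0.3]
width: 0.0324
t 4.0 pos [533.4 252.   22. ] yaw 86.33 tilt [ 0.001  0.    -1.   ] d(mm) [-2.2 -1.2  0.7] roll 0.08 F [-0.06 -0.22  0.34] w 32.4
t 4.0 pos [533.4 252.   22. ] yaw 86.33 tilt [ 0.001  0.    -1.   ] d(mm) [-2.2 -1.2  0.7] roll 0.08 F [-0.06 -0.22  0.34] w 32.4
t 4.0 pos [533.4 252.   22. ] yaw 86.33 tilt [ 0.001  0.    -1.   ] d(mm) [-2.2 -1.2  0.7] roll 0.08 F [-0.06 -0.22  0.34] w 32.4
```

```bash
python3 -m creep '[[[0,0,0,0,0.2],[0,0,0,0,0],[0,0,0,0,0],[0,0,0,0,0],[0,0,0,0,0]]]' 50
python3 -c "
from h import *
delta([.5321,.2498,.0213],86.25)"
```

```text
t: 4.62
eef_pos: [0.5322, 0.252, 0.022]
tool_rot: [0.73, 0.684, -0.0, -0.0]
contact_force: [-2.3, 0.1, 3.8]
width: 0.023
t 4.62 pos [532.2 252.   22. ] yaw 86.31 tilt [-0.001  0.    -1.   ] d(mm) [-2.2  0.1  0.7] roll 0.06 F [-2.29  0.14  3.82] w 23.0
```

```bash
python3 -m creep '[[[0,0,-0.01,0,0],[0,0,-0.03,0,0],[0,0,-0.06,0,0],[0,0,-0.09,0,0],[0,0,-0.09,0,0]]]'
python3 -c "
from h import *
s=r.sense();im=r.snapshot('wrist');cv2.imwrite('pics/w3.png',im[...,::-1]);np.savez('w3.npz',p=s['eef_pos'],q=s['tool_rot'])
im=r.snapshot('side');cv2.imwrite('pics/s3.png',cv2.resize(im[130:250,230:380,::-1],None,fx=5,fy=5))
delta([.5397,-.1755,.1213],100.33)"
```

```text
t: 5.25
eef_pos: [0.5351, 0.2525, 0.114]
tool_rot: [0.729, 0.684, 0.003, 0.001]
contact_force: [0.4, 0.6, -1.3]
width: 0.0227
t 5.35 pos [532.7 251.7 111. ] yaw 86.33 tilt [-0. -0. -1.] d(mm) [-425.9   34.4  -10.2] roll -14.0 F [-0.24  0.74 -2.95] w 22.9
```

View pics/w3.png

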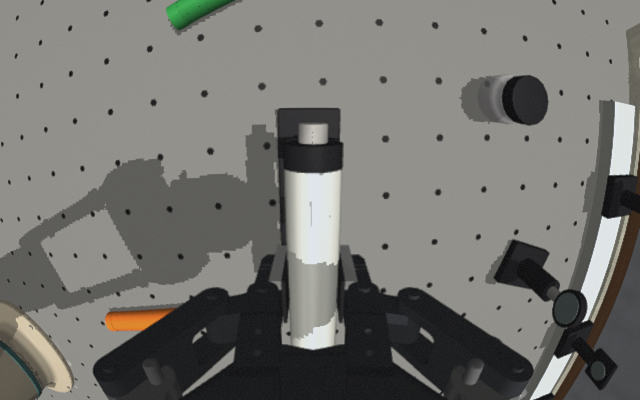

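View pics/s3.png

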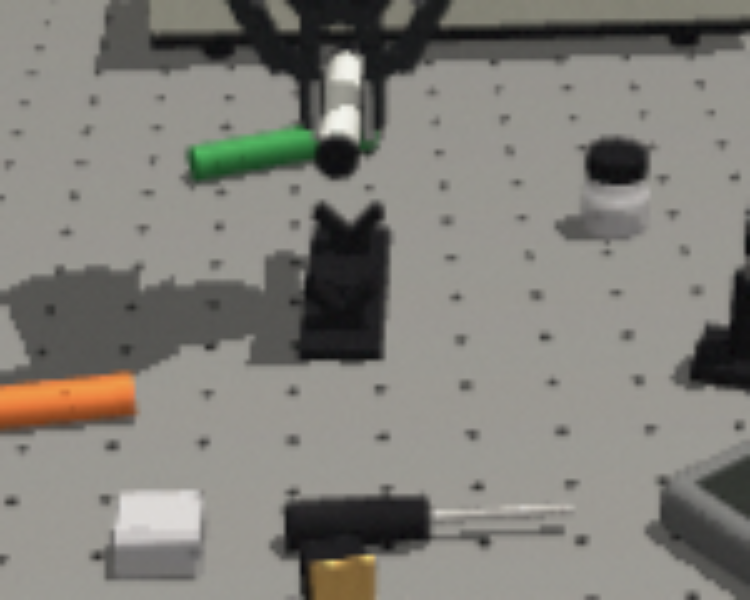

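Run:
```python
from h import *
im=cv2.imread('pics/w3.png'); cv2.imwrite('pics/z7.png',cv2.resize(im[110:180,270:360],None,fx=8,fy=8,interpolation=cv2.INTER_CUBIC))
# tool-frame: identity pose, tool z down; plane at given tool z
def T(uv,z):
    o,d=ray("wrist",uv,(np.zeros(3),[0,0,0,1])); return np.round((o+d*(z-o[2])/d[2])*1000,1)
za=-.0187
print("tip",T((313.5,123.5),za-.005)); print("front",T((313.5,139.5),za-.011),T((285,144),za),T((343,144),za))
print("sides",[T(q,za-.002) for q in((285,175),(341,175),(288.5,300),(338,300))])
```

```text
tip [ 70.4   0.  -23.7]
front [ 64.9   0.  -29.7] [ 61.9 -11.4 -18.7] [ 61.9  11.9 -18.7]
sides [array([ 49.5, -11.5, -20.7]), array([ 49.5,  11.2, -20.7]), array([-11.5, -11.9, -20.7]), array([-11.6,  11.9, -20.7])]
```

View pics/z7.png

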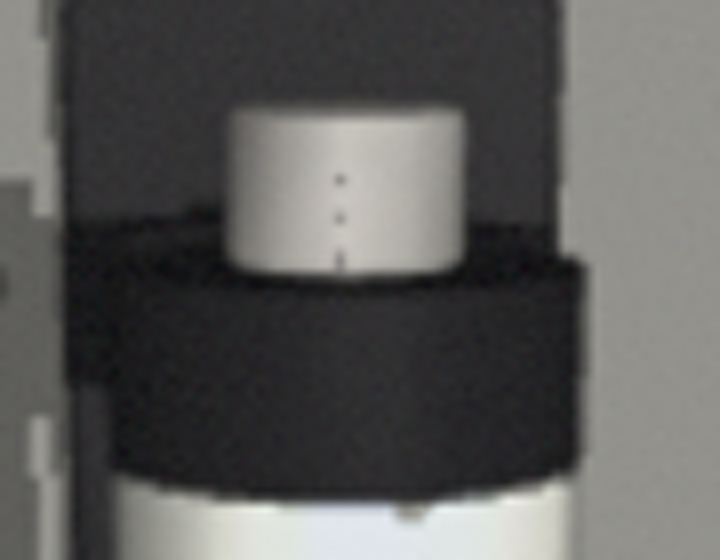

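```bash
python3 -m creep '[[[-0.04,0.003,0,-2,0],[-0.09,0.007,0,-5,0],[-0.145,0.012,0,-8,0],[-0.2,0.017,0,-11,0],[-0.25,0.021,0,-14,0]]]'
python3 -c "
from h import *
delta([.5412,-.1813,.1],100.33)"
```

```text
t: 5.98
eef_pos: [0.5367, -0.0007, 0.1096]
tool_rot: [0.64, 0.768, -0.001, -0.001]
contact_force: [0.4, -0.5, -1.6]
width: 0.0228
t 5.97 pos [536.7  -0.7 109.6] yaw 100.41 tilt [-0.003  0.    -1.   ] d(mm) [-178.4  -28.2    9.5] roll 0.08 F [ 0.36 -0.53 -1.58] w 22.8
```

```bash
python3 -m creep '[[[-0.055,-0.009,0,0,0],[-0.11,-0.018,0,0,0],[-0.16,-0.026,0.005,0,0],[-0.178,-0.028,0.01,0,0],[-0.178,-0.028,0.01,0,0]]]'
python3 -c "
from h import *
s=r.sense();im=r.snapshot('wrist');cv2.imwrite('pics/w4.png',im[...,::-1]);np.savez('w4.npz',p=s['eef_pos'],q=s['tool_rot'])
delta([.5412,-.1813,.1],100.33)"
```

```text
t: 6.6
eef_pos: [0.5413, -0.1793, 0.0995]
tool_rot: [0.641, 0.767, -0.0, -0.002]
contact_force: [0.1, 0.0, -1.5]
width: 0.0227
t 6.65 pos [ 541.4 -178.1  100. ] yaw 100.27 tilt [-0.003  0.002 -1.   ] d(mm) [-3.1 -0.7 -0. ] roll -0.06 F [ 0.2   0.32 -0.97] w 22.5
```

View pics/w4.png

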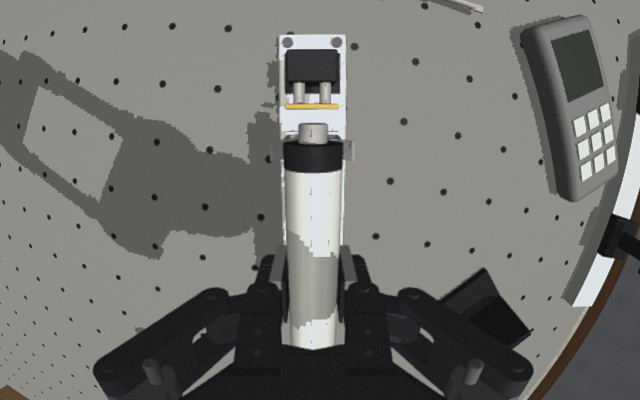

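Run:
```python
from h import *
im=cv2.imread('pics/w4.png'); cv2.imwrite('pics/z8.png',cv2.resize(im[30:170,260:365],None,fx=6,fy=4.2,interpolation=cv2.INTER_CUBIC))
```

```text
(no output)
```

View pics/z8.png

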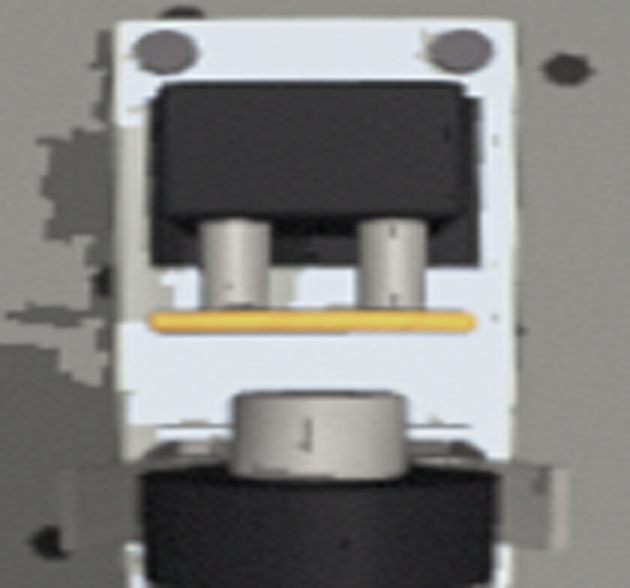

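Run:
```python
from h import *
f=lambda x,y:(260+(x+.5)/6-.5,30+(y+.5)/4.2-.5)
def T(x,y,zw,tz=.0995):
    z=tz-zw; o,d=ray("wrist",f(x,y),(np.zeros(3),[0,0,0,1])); return np.round((o+d*(z-o[2])/d[2])*1000,1)
print("brass face",T(150,331,.072),T(474,331,.072)); print("base far corners",T(115,20,.01),T(515,20,.01)," edge lower",T(122,400,.01),T(517,400,.01))
print("lips",T(63,510,.061),T(570,510,.061)); print("tip",T(318,393,.0995+.0237), "sides",T(140,500,.0995+.0187),T(498,500,.0995+.0187))
```

```text
brass face [ 75.7 -15.7  27.5] [75.6 13.6 27.5]
base far corners [131.5 -25.4  89.5] [131.5  23.6  89.5]  edge lower [ 62.5 -24.9  89.5] [62.6 24.2 89.5]
lips [ 50.5 -25.7  38.5] [50.4 24.4 38.5]
tip [ 70.6  -0.5 -23.7] sides [ 60.  -12.4 -18.7] [ 60.   11.6 -18.7]
```

```bash
python3 -m creep '[[[0,-0.0003,0.02,0,0],[0,-0.0003,0.04,0,0],[0,-0.0003,0.058,0,0],[0,-0.0003,0.058,0,0],[0,-0.0003,0.058,0,0]]]'
python3 -m creep '[[[0,0,0,0,0],[0,0,0,0,0],[0.001,0,0,0,0],[0.002,0,0,0,0],[0.002,0,0,0,0]]]'
python3 -c "
from h import *
s=r.sense();im=r.snapshot('wrist');cv2.imwrite('pics/w5.png',im[...,::-1])
cv2.imwrite('pics/z9.png',cv2.resize(im[30:170,260:365,::-1],None,fx=6,fy=4.2,interpolation=cv2.INTER_CUBIC))
delta([.5412,-.1813,.0213],100.33)"
```

```text
t: 7.28
eef_pos: [0.5425, -0.1781, 0.0439]
tool_rot: [0.64, 0.768, 0.0, 0.0]
contact_force: [0.0, 0.0, -1.7]
width: 0.0225
t: 7.9
eef_pos: [0.5416, -0.1772, 0.0433]
tool_rot: [0.641, 0.768, -0.0, -0.0]
contact_force: [-0.2, 0.0, -1.6]
width: 0.0222
t 7.95 pos [ 541.6 -177.2   43.3] yaw 100.32 tilt [-0. -0. -1.] d(mm) [-4.  -1.1 22. ] roll -0.01 F [ 0.26 -0.37 -1.01] w 22.2
```

View pics/z9.png

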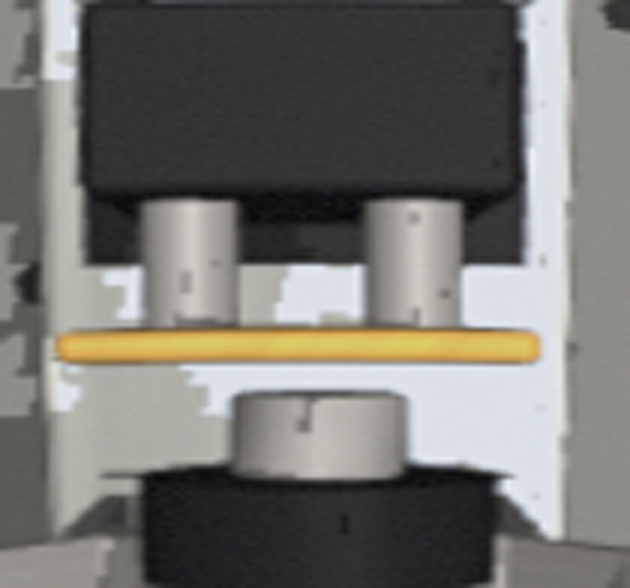

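Run:
```python
from h import *
f=lambda x,y:(260+(x+.5)/6-.5,30+(y+.5)/4.2-.5)
def T(x,y,zw,tz=.0425):
    z=tz-zw; o,d=ray("wrist",f(x,y),(np.zeros(3),[0,0,0,1])); return np.round((o+d*(z-o[2])/d[2])*1000,1)
print("brass face",T(57,362,.072),T(540,362,.072),"base",T(45,300,.01),T(566,300,.01),"tip",T(320,393,.0425+.0237))
im=cv2.imread('pics/w5.png'); cv2.imwrite('pics/z10.png',cv2.resize(im[100:250,235:390],None,fx=5,fy=4,interpolation=cv2.INTER_CUBIC))
```

```text
brass face [ 73.8 -16.3 -29.5] [ 73.8  12.9 -29.5] base [ 80.  -25.9  32.5] [80.  22.6 32.5] tip [ 70.6  -0.4 -23.7]
```

View pics/z10.png

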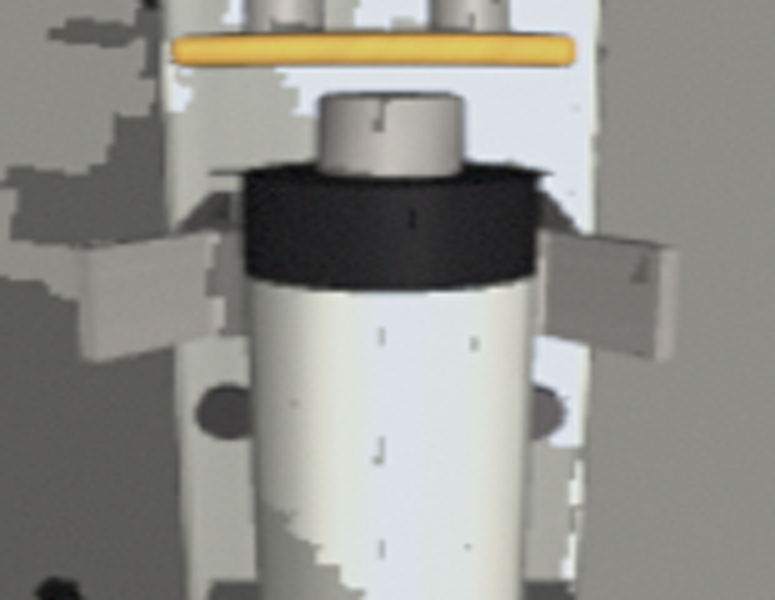

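```bash
python3 -m creep '[[[0,-0.0007,0,-0.4,0],[0.001,-0.0007,0,-0.4,0],[0.002,-0.0007,0,-0.4,0],[0.002,-0.0007,0,-0.4,0],[0.002,-0.0007,0,-0.4,0]]]'
python3 -m creep '[[[0.001,0,0,0,0],[0.002,0,0,0,0],[0.003,0,0,0,0],[0.003,0,0,0,0],[0.003,0,0,0,0]]]'
python3 -c "
from h import *
s=r.sense();im=r.snapshot('wrist');cv2.imwrite('pics/w6.png',im[...,::-1])
cv2.imwrite('pics/z11.png',cv2.resize(im[30:180,250:375,::-1],None,fx=6,fy=4,interpolation=cv2.INTER_CUBIC))
print(np.round(s['contact_force'],2)); s=r.sense(); print(np.round(s['contact_force'],2))
"
```

```text
t: 8.57
eef_pos: [0.5407, -0.1753, 0.0433]
tool_rot: [0.638, 0.77, -0.0, 0.0]
contact_force: [-0.3, 0.3, -1.1]
width: 0.0225
t: 9.2
eef_pos: [0.5402, -0.1726, 0.0434]
tool_rot: [0.638, 0.77, -0.0, 0.0]
contact_force: [1.0, -1.6, -1.4]
width: 0.0223
[ 1.   -1.63 -1.4 ]
[-0.07 -1.09 -1.88]
```

View pics/z11.png

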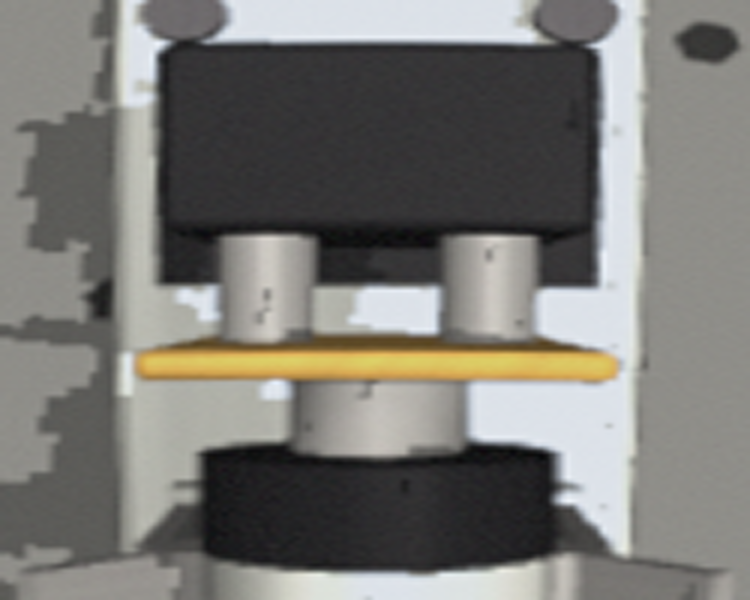

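```bash
python3 -m creep '[[[0.001,0,0,0,0],[0.002,0,0,0,0],[0.0025,0,0,0,0],[0.0025,0,0,0,0],[0.0025,0,0,0,0]]]'
python3 -c "
from h import *
F=[];W=[]
for i in range(8):
    r.snapshot('wrist'); s=r.sense(); F.append(s['contact_force']);W.append(s['eef_pos'])
print(np.mean(F,0),np.std(F,0),np.mean(W,0)); f=np.mean(F,0); print('along',f[0]*-.179+f[1]*.984)
delta([.539,-.171,.0213],100.33)
im=r.snapshot('wrist');cv2.imwrite('pics/w7.png',im[...,::-1])
cv2.imwrite('pics/z12.png',cv2.resize(im[30:180,250:375,::-1],None,fx=6,fy=4,interpolation=cv2.INTER_CUBIC))
"
```

```text
t: 9.88
eef_pos: [0.5397, -0.1701, 0.0433]
tool_rot: [0.638, 0.77, -0.0, 0.0]
contact_force: [0.8, -4.4, -1.2]
width: 0.0223
[ 0.36841348 -3.0208019  -1.59470154] [0.45367327 0.4779947  0.61373771] [ 0.53970097 -0.17003756  0.04333244]
along -3.0384150793481273
t 10.28 pos [ 539.7 -170.    43.3] yaw 100.72 tilt [ 0. -0. -1.] d(mm) [-0.8 -0.9 22. ] roll 0.39 F [ 1.16 -2.16 -1.83] w 22.4
```

View pics/z12.png

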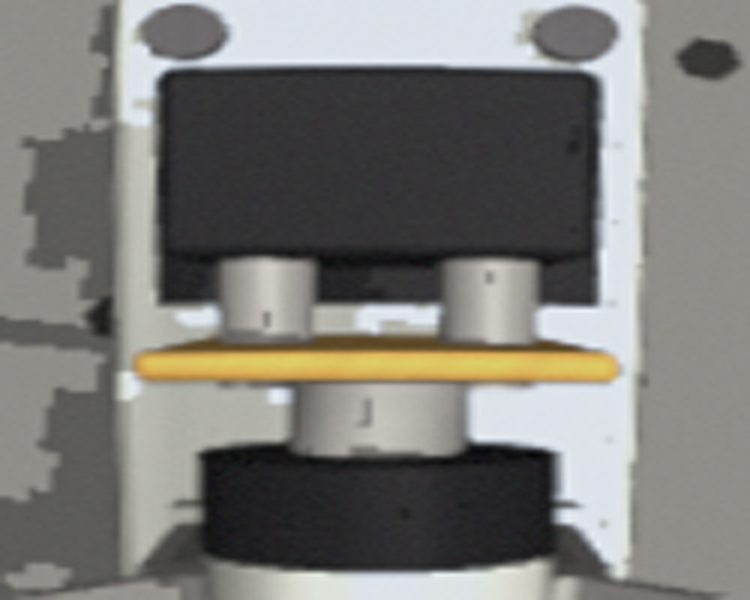

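```bash
python3 -m creep '[[[0,0,0.002,0,0],[0,0,0.004,0,0],[0,0,0.005,0,0],[0,0,0.006,0,0],[0,0,0.007,0,0]]]' 70
python3 -m creep '[[[0,0,0.001,0,0],[0,0,0.002,0,0],[0,0,0.003,0,0],[0,0,0.003,0,0],[0,0,0.003,0,0]]]'
```

```text
t: 10.95
eef_pos: [0.5395, -0.1703, 0.038]
tool_rot: [0.638, 0.77, -0.0, 0.0]
contact_force: [-3.8, -1.8, 15.0]
width: 0.0222
t: 11.58
eef_pos: [0.54, -0.1707, 0.0359]
tool_rot: [0.638, 0.77, -0.0, 0.001]
contact_force: [-5.3, -2.1, 16.1]
width: 0.0221
```

```bash
python3 -m creep '[[[0,-0.0005,0.001,0,0],[0,-0.0005,0.002,0,0],[0,-0.0005,0.002,0,0],[0,-0.0005,0.003,0,0],[0,-0.0005,0.003,0,0]]]'
```

```text
t: 12.2
eef_pos: [0.5399, -0.1709, 0.0325]
tool_rot: [0.638, 0.77, -0.0, 0.002]
contact_force: [-2.6, -3.9, 13.7]
width: 0.0222
```

```bash
python3 -c "
from h import *
s=r.sense();im=r.snapshot('wrist');cv2.imwrite('pics/w8.png',im[...,::-1]);im=r.snapshot('side');cv2.imwrite('pics/s8.png',cv2.resize(im[210:320,260:350,::-1],None,fx=6,fy=5,interpolation=cv2.INTER_CUBIC))
delta([.539,-.171,.0213],100.33)"
```

```text
t 12.3 pos [ 539.9 -170.9   32.5] yaw 100.74 tilt [ 0.002 -0.002 -1.   ] d(mm) [ 0.1 -0.9 11.2] roll 0.41 F [-3.34 -3.77 13.21] w 22.0
```

View pics/s8.png

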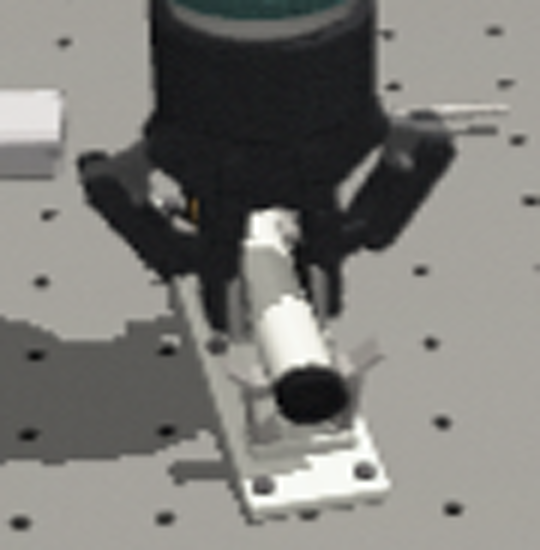

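View pics/w8.png

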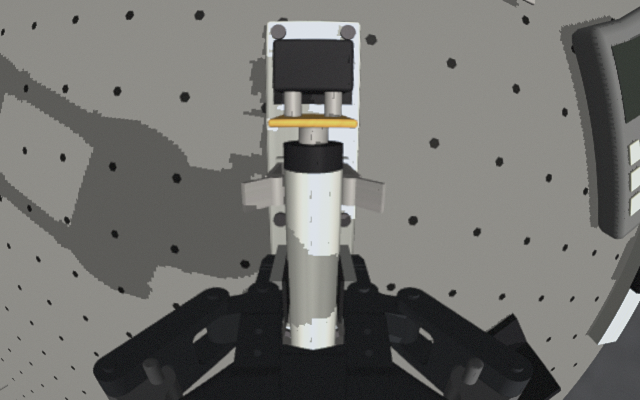

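```bash
python3 -m creep '[[[0,0,0.001,0,0],[0,0,0.002,0,0],[0,0,0.003,0,0],[0,0,0.003,0,0],[0,0,0.003,0,0]]]'
python3 -m creep '[[[0,0,0.001,0,0],[0,0,0.002,0,0],[0,0,0.003,0,0],[0,0,0.003,0,0],[0,0,0.003,0,0]]]'
```

```text
t: 12.92
eef_pos: [0.5395, -0.1706, 0.0282]
tool_rot: [0.638, 0.77, -0.0, 0.001]
contact_force: [-1.6, -3.3, 5.6]
width: 0.0218
t: 13.55
eef_pos: [0.5391, -0.17, 0.0238]
tool_rot: [0.638, 0.77, -0.0, -0.0]
contact_force: [1.9, -3.5, -4.0]
width: 0.0221
```

```bash
python3 -m creep '[[[0,0,0.001,0,0],[0,0,0.0015,0,0],[0,0,0.0015,0,0],[0,0,0.0015,0,0],[0,0,0.0015,0,0]]]'
python3 -m creep '[[[0,0,0.0005,0,0],[0,0,0.001,0,0],[0,0,0.001,0,0],[0,0,0.001,0,0],[0,0,0.001,0,0]]]'
```

```text
t: 14.18
eef_pos: [0.539, -0.1699, 0.0227]
tool_rot: [0.638, 0.77, 0.0, -0.0]
contact_force: [-0.1, -3.0, -3.0]
width: 0.0222
t: 14.8
eef_pos: [0.5391, -0.1699, 0.0221]
tool_rot: [0.638, 0.77, 0.0, 0.0]
contact_force: [0.3, -1.5, 3.5]
width: 0.022
```

```bash
python3 -m creep '[[[0,0,0.0005,0,0],[0,0,0.001,0,0],[0,0,0.001,0,0],[0,0,0.001,0,0],[0,0,0.001,0,0]]]'
python3 -c "
from h import *
F=[];W=[]
for i in range(6):
    r.snapshot('wrist'); s=r.sense(); F.append(s['contact_force']);W.append(s['eef_pos'])
print(np.mean(F,0),np.mean(W,0))
im=r.snapshot('wrist');cv2.imwrite('pics/w9.png',im[...,::-1])
cv2.imwrite('pics/z13.png',cv2.resize(im[30:180,240:385,::-1],None,fx=5,fy=4,interpolation=cv2.INTER_CUBIC))
im=r.snapshot('side');cv2.imwrite('pics/s9.png',cv2.resize(im[210:320,260:350,::-1],None,fx=6,fy=5,interpolation=cv2.INTER_CUBIC))
"
```

```text
t: 15.42
eef_pos: [0.5391, -0.1699, 0.022]
tool_rot: [0.638, 0.77, 0.0, 0.0]
contact_force: [-2.6, -0.7, 10.7]
width: 0.0218
[-2.64979472 -0.76015445 10.68342795] [ 0.53911801 -0.16994435  0.02200631]
```

View pics/z13.png

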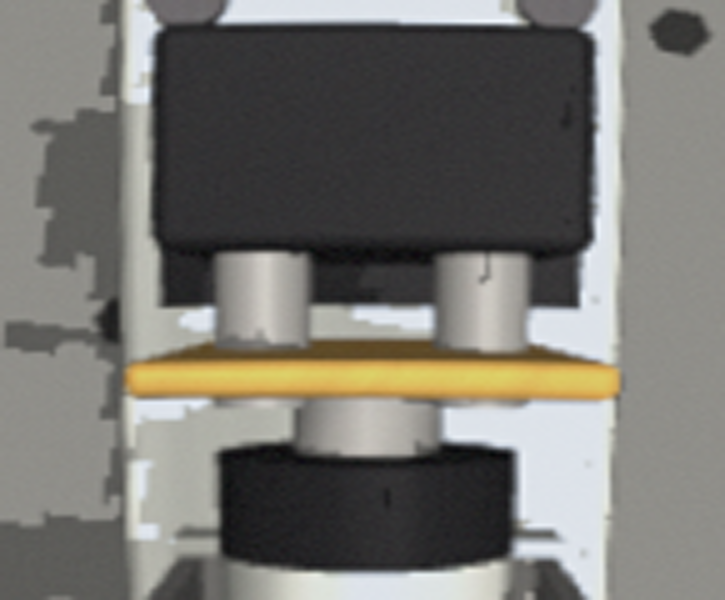

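View pics/s9.png

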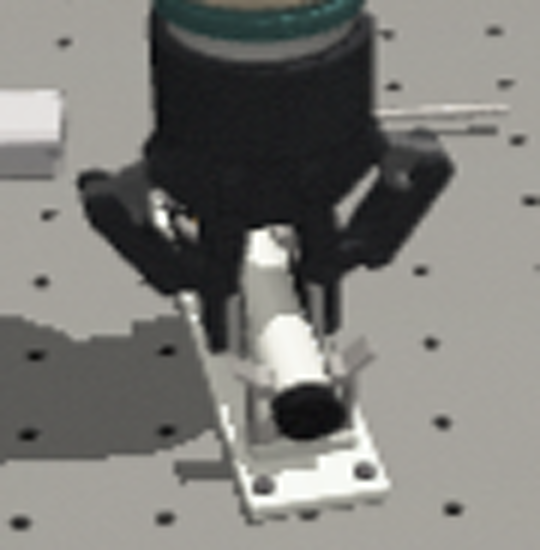

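```bash
python3 -m creep '[[[0,0,-0.0015,0,0],[0,0,-0.0015,0,0],[0,0,-0.0015,0,0.4],[0,0,-0.0015,0,0.6],[0,0,-0.0015,0,0.9]]]' 40
python3 -m creep '[[[0,0,0,0,0.9],[0,0,0,0,0.9],[0,0,0,0,0.9],[0,0,-0.02,0,0.9],[0,0,-0.04,0,0.9]]]'
python3 -m creep '[[[0,0,-0.03,0,0.9],[0,0,-0.08,0,0.9],[0,0,-0.12,0,0.9],[0,0,-0.137,0,0.9],[0,0,-0.137,0,0.9]]]'
python3 -c "
from h import *
delta([.5397,-.1755,.2],100.33)
s=r.sense();im=r.snapshot('wrist');cv2.imwrite('pics/w10.png',im[...,::-1]);np.savez('w10.npz',p=s['eef_pos'],q=s['tool_rot'])
cv2.imwrite('pics/z14.png',cv2.resize(im[50:250,260:365,::-1],None,fx=4,fy=3,interpolation=cv2.INTER_CUBIC))
im=r.snapshot('side');cv2.imwrite('pics/s10.png',im[...,::-1])
cv2.imwrite('pics/z15.png',cv2.resize(im[210:320,260:350,::-1],None,fx=6,fy=5,interpolation=cv2.INTER_CUBIC))
"
```

```text
t: 16.45
eef_pos: [0.539, -0.1698, 0.0221]
tool_rot: [0.638, 0.77, -0.0, -0.0]
contact_force: [0.3, -0.2, -0.0]
width: 0.0672
t: 17.08
eef_pos: [0.5389, -0.17, 0.0625]
tool_rot: [0.638, 0.77, -0.0, -0.0]
contact_force: [0.1, -0.5, 0.8]
width: 0.0767
t: 17.7
eef_pos: [0.5399, -0.1704, 0.2009]
tool_rot: [0.638, 0.77, 0.0, 0.002]
contact_force: [-0.6, -0.5, -0.9]
width: 0.0772
t 17.7 pos [ 539.9 -170.4  200.9] yaw 100.72 tilt [ 0.003 -0.002 -1.   ] d(mm) [-5.  -1.2  0.9] roll 0.39 F [-0.62 -0.47 -0.86] w 77.2
```

View pics/z14.png

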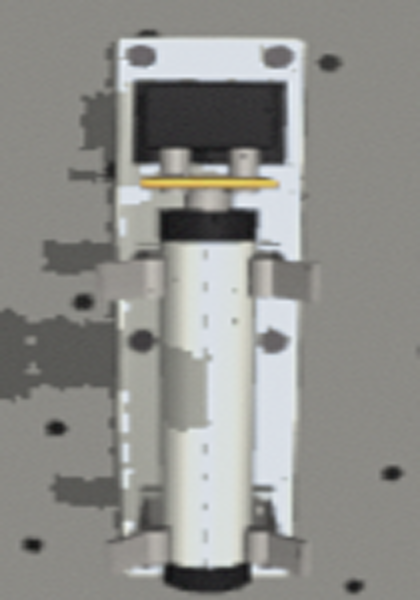

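View pics/z15.png

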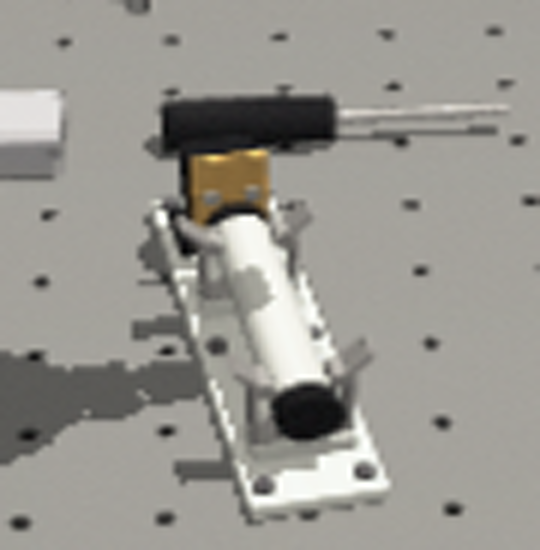

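View pics/s10.png

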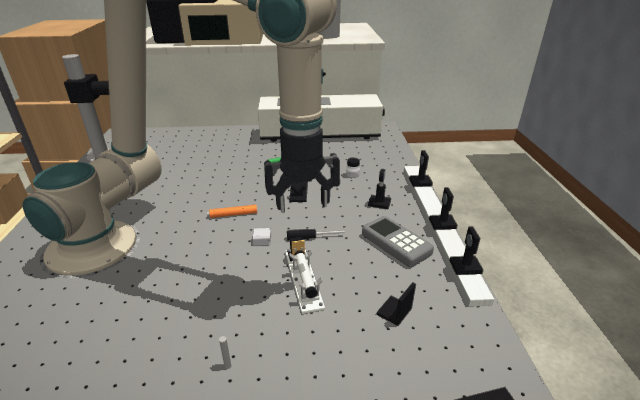

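Run:
```python
from h import *
d=np.load('w10.npz'); pose=(d['p'],d['q'])
a=cv2.imread('pics/w10.png'); b=cv2.imread('pics/w1.png'); d1=np.load('w1.npz'); p1=(d1['p'],d1['q'])
def meas(im,pose):
    hsv=cv2.cvtColor(im,cv2.COLOR_BGR2HSV); m=cv2.inRange(hsv,(15,90,80),(35,255,255)); m[150:]=0; m[:80]=0; m[:,:280]=0; m[:,350:]=0
    rows=np.where(m.sum(1)>255*15)[0]; cols=np.where(m.any(0))[0]; vb=rows.max()+.5; uc=cols.mean()
    col=im[40:80,int(uc)-6:int(uc)+6].mean((1,2)); g=np.diff(col); v0=40+np.argmax(g)+.5
    F=plane("wrist",(uc,v0),.01,pose); B=plane("wrist",(uc,vb),.072,pose); u=np.array([-.1793,.9838])
    # dark block front top edge omitted
    return v0,rows.min(),vb,128-(F-B)[:2]@u*1000
print(meas(b,p1)); print(meas(a,pose))
f=lambda x,y:(260+(x+.5)/4-.5,50+(y+.5)/3-.5)
print("tube back end->axis", end=' ')
P=lambda x,y,z:plane("wrist",f(x,y),z,pose)[:2]*1000
u=np.array([-.1793,.9838]);seat=np.array([539.7,-175.5])
bk=P(208,591,.052); fr=P(208,211,.052); print([((q-seat)@u) for q in(bk,fr)])
```

```text
(np.float64(58.5), np.int64(109), np.float64(112.5), np.float64(71.376507730899))
(np.float64(62.5), np.int64(109), np.float64(112.5), np.float64(75.7730512759201))
tube back end->axis [np.float64(-61.95907532759976), np.float64(67.60902649764157)]
```

```bash
python3 -c "
from h import *
print(r.sense()['t']); print(r.sign_off())"
```

```text
17.8
the job is handed in; nothing more can be done
None
```

The laser tube is in both clips of the holder, seated on the floor of the clips. Its nose holds the brass contact plate about half-way in. I let go of it, lifted the gripper clear and handed the job in at 17.8 s.

**What I did:** I lifted the tube off the V-block stand and pushed the nose against the plate above the clips until I felt 3.0 N, which is the half-way force. Then I pressed it straight down.

**Last checks:**
- **Seating:** the tool stopped at a height of 22.0 mm, the same as when the tube lay in the stand with its axis at 40 mm. Commanding another 1 mm down only raised the force from 3.5 to 10.7 N.
- **Pressing force:** the readings never went above about 18 N, against the 35 N limit. They were taken at the end of each short move, so a brief peak in between could have been missed.
- **Contact plate:** the camera shows it 4.4 mm in, against the 4.0 mm implied by the force. The two agree within measuring error.
- **Tube:** in the last wrist picture it measured 129.6 mm long at the seated height, with its middle 2.8 mm towards the contact plate. From the relaxed plate position seen earlier, about 2.4 mm was wanted.
- **Other things on the bench:** by eye, nothing visible in the last side picture had moved. The arm partly hid the green look-alike and the stand.

There was a sideways force of up to about 5 N while pressing the tube in. I reduced it with a 0.5 mm sideways correction. No check failed.

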